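# Push the air filter home in the push-fit port

### The job

Take the air filter, the taller of the two parts parked in the wooden stand, and push its bare stem into the open push-fit port of the air manifold, past the stiff seal and on until it bottoms on the spring valve. Press the valve firmly open for a moment without ramming it, then let go and leave the filter standing fully home. Leave the short blanking plug in the stand and do not disturb the other things on the bench.

Things in the scene. Friction and masses are not known exactly. Their poses are not given: they have to be found in the camera images.
- filter_centre (a point): Middle of the air filter's grip part, a grey plastic cylinder 30 mm across, straight from 20 mm below to 22 mm above this point, thin black bands, small spigot on top (top 31 mm above this point). A bare aluminium stem 16 mm across points down, ending 105 mm below this point. Round, 136 mm tall, 0.15-0.23 kg; z is its axis, up. Starts upright in one of the stand's two holes (which one varies).
- filter_tip (a point): Centre of the lower end face of the filter's stem. The end is tapered: 12 mm across at the face, 16 mm from 5 mm up. z is the stem's axis, pointing up towards the grip part.
- port_mouth (a point): Centre of the mouth of the push-fit port, an upright black socket with a grey flared collar in the middle of the manifold bar; level with the rim, 75 mm above the bench; z up. 26 mm across, narrowing within 6 mm to an 18 mm bore. The seal grips from about 14 to 24 mm down: about 10 to 16 N to pass, then a steady drag of 7 to 11 N, and it holds the stem. The valve lies deeper (see port_valve).
- manifold: Aluminium manifold bar fixed to the bench, origin at the centre of its underside: 46 (x) by 130 (y) by 28 mm, the port in its middle, a short brass blanked outlet at y = +/-45 mm (tops 42 mm above the bench), a 24 mm brass hose tail on its -x side.
- stand: The wooden stand, fixed to the bench, origin at the centre of its underside: 60 mm (x) by 160 mm (y) by 45 mm high, with two upright holes 18 mm across and 40 mm deep at y = +/-55 mm. They hold the filter and the blanking plug loosely.
- blank_top (a point): Centre of the top of the short blanking plug (black knob 24 mm across, 68 mm tall in all, same stem), which stays in the stand.
- sanding_block: Cork sanding block, 60 x 101 x 32 mm; bystander. Origin under its centre.
- brush_1: Glue brush with red handle, 18 x 177 x 11 mm; bystander. Origin under its centre.
- strip_stack: Stack of thin white and grey edging strips, 21 x 126 x 13 mm, lying along y; bystander. Origin under its centre.
- port_valve (a joint): Travel of the spring valve at the bottom of the bore (m): 0 untouched, grows as the stem's end presses it down, 1 N plus 7 N per mm, damped (go slowly). Its top lies 33 to 63 mm below the mouth, different every time and hidden: find it by feel. Pressing it with 13 to 23 N (1.7 to 3.1 mm) opens it properly; over 26 N (3.5 mm) crushes it. When let go the seal holds the stem, sprung back 1-2 mm.
Mind the look-alikes: they are no part of the job. There is more than one size of the part that bears filter_centre; the job needs the smaller. Of the things shaped like the manifold, the aluminium one is meant.

How it is judged:
By the outcome, as a careful person would: the job done as asked, in the order asked, and still so for the second after the job is handed in, with the robot touching nothing.
It also fails if it takes over 67 s, if anything falls off the work surface, if the arm or the gripper's body presses on something with over 40 N, if the wrist force passes 120 N, or if a joint passes its speed limit or range.

### The arm

A 6-joint arm with a two-finger parallel gripper is mounted at the origin on the work surface; the furniture and walls round the work are solid. World frame = base frame: x ahead of the robot, y to its left, z up, the work surface at z = 0. Lengths are in m, angles in rad, forces in N, time in s.
With the tool pointing down it reaches from about 0.35 to 0.775 m from the base axis. Payload 5.5 kg.
Tool frame: the origin (TCP) lies midway between the tips of the shut fingers; the grasp point (between the pads) lies 19 mm behind it; z points along the fingers, y is the line along which they close (so a half turn about z gives the same grasp; the last joint's range is limited). The gripper opens to 85 mm and grips with 20 to 120 N. Pads are 22 mm wide; open, the fingers measure 114 mm over their backs; the gripper's body (76 mm by 85 mm) begins 54 mm behind the grasp point. The pads swing forward as they close: fully open they stand 13 mm farther back than shut.
Start: joints at [1.188, 0.313, 0.046, 1.304, 0, 1.431], TCP at [0.138, 0.558, 0.231] pointing down, gripper open.
Joint ranges: [-2.76, 2.76], [-0.86, 1.69], [-1.03, 1.26], [-2.2, 2.34], [-1.47, 1.5], [-3.14, 3.14]. Speed limits (rad/s): [2.57, 2.57, 3.14, 3.14, 3.14, 3.14].

### API

Orientations are given as a unit quaternion [w, x, y, z].
In Python, from workcell import env gives the robot as it stands.
- The arm moves only by the tool move_arm, never from a script. Its argument "targets" is a list of rows, each a list of 3 entries, a list of its own where there are three numbers: the shift along the tool's x, y, z in mm, then the turn, a rotation vector about the tool's x, y, z in units of 10 degrees (1.0 is 10 degrees), then the closure, from -1 (fully open) to 1 (shut). In form: [[[dx, dy, dz], [ax, ay, az], gripper], ...]. A call has 1 to 5 rows; each row is the pose to reach, as a shift and turn from the pose commanded when the call began, along the tool's axes at that moment; what a row does not reach only later rows make up. A row lasts 1/8 s, in which the tool goes at most 62.5 mm and 10.7 degrees, less where a joint would pass 70% of its speed; a pose out of reach is approached as far as the arm can. A call with a gripper value outside its range is refused whole. The fingers move at their own pace and stop on an object; "squeeze" is the grip in N (left out, the last holds). Time passes only in rows, so rows that repeat a pose let the fingers close. It gives the time, the measured TCP pose, the force, the opening and the grip force at its end, in the units of the state.
- env.get_state(): the state, without advancing time (a new reading comes with each control period).
- env.read_camera(name): name is "side" or "top"; returns a dict with "pixels" (400x640x3 uint8, red, green, blue), "fovy" (degrees; the focal length in pixels is half the picture's height over the tangent of half this angle, whatever the lens; pixels are square), "cx", "cy" (the principal point, pixels), "extrinsics" (4x4, takes a point from world to camera coordinates). Camera axes: x right, y up, looking along -z (the intrinsics and any distortion apply to the point x, -y, -z); pixel columns grow to the right and rows downward; lengths in m; the calibration is good to about 2 mm. A picture is of the moment at which its call begins. There is no depth.
- env.hand_in(): hands the job in; it is judged then, once.
Trained networks look in a picture, given as the dict that the camera call returned (one of the last four; its "shot" number tells which), for a name from the list of things; names that differ only in an ending like _2 or _b are one class to them, and where a whole thing is asked for, a point or a joint stands for the part that bears it (a point fixed in the world has none). Each returns a list of dicts, best first, with "confidence" (0 to 1); they miss things now and then, are a little off and sometimes report something else, mostly with a low value. They report only what shows in the picture. A call takes as long as a camera call. They do not tell look-alikes from the thing itself.
- env.spot_in(thing, picture): "centre" ([x, y, z] in m, in world coordinates, good to about 4 mm: the middle of the surface that is visible of it).
- env.regions_of(thing, picture): "mask" (400x640 bool, what is visible of it).
- env.landmark_of(thing, picture): "centre" ([x, y, z] in m, in world coordinates, good to about 4 mm: a listed point, or the origin of a listed thing).
The state is a dict: "clock": time; "joint_pos": joint angles; "qvel": joint speeds; "tau": joint torques, N m; "tcp_pos": TCP position; "orientation": TCP orientation; "wrist_force": force on the tool from outside, world axes, zero at the start; "ft_torque": the same for the moment, N m; "finger_gap": finger opening in m; "grip_force": force on a finger pad.
Only numpy, scipy, OpenCV 4.12 (cv2) and the standard library are available. Lean on these libraries where they do the work, as an engineer would, in place of code of your own. Each camera call takes 0.05 s, during which the arm holds its last target. There are 200 camera calls.

## Working session

There is one attempt and no reset: what is moved stays moved. The work goes in short steps, Python scripts to look and compute and a tool call to move; the robot and the scene stay as the last step left them, time stands still between calls to the robot, and variables do not carry over. Pictures are saved under pics/ and viewed, at most 10 in all, crops included, and the job is handed in when it is done.

Besides the shell and the picture viewer there is one more tool, called after "Request:" as a command line: name --argument value ..., lists and objects as JSON in quotes. move_arm: Moves the arm, as the interface text tells. Its arguments: {"type":"object","properties":{"targets":{"type":"array","items":{"type":"array"}},"squeeze":{"type":"number"}},"required":["targets"]}

```bash
mkdir -p pics; ls; cat > h.py <<'E'
import numpy as np, cv2
from workcell import env
def save(p,n): cv2.imwrite('pics/'+n,cv2.cvtColor(p['pixels'],cv2.COLOR_RGB2BGR))
def f_of(p): return 200/np.tan(np.radians(p['fovy'])/2)
def proj(p,X):
    c=np.array(p['extrinsics'])@np.r_[X,1]; f=f_of(p)
    return np.array([p['cx']+f*c[0]/-c[2], p['cy']-f*c[1]/-c[2]])
def ray(p,u,v):
    f=f_of(p);E=np.array(p['extrinsics']);d=E[:3,:3].T@np.array([(u-p['cx'])/f,-(v-p['cy'])/f,-1]);o=-E[:3,:3].T@E[:3,3];return o,d
def at_z(p,u,v,z):
    o,d=ray(p,u,v);return o+d*(z-o[2])/d[2]
E
python3 - <<'E'
from h import *
print(env.get_state())
ps={n:env.read_camera(n) for n in('side','top')}
for n,p in ps.items():
    save(p,n+'1.png');print(n,[ (k,v) for k,v in p.items() if k!='pixels'])
    for t in ['filter_centre','filter_tip','port_mouth','manifold','stand','blank_top','sanding_block','brush_1','strip_stack']:
        for r in env.landmark_of(t,p): print(n,t,np.round(r['centre'],3),round(r['confidence'],2),np.round(proj(p,r['centre'])))
E
```

```text
pics
{'clock': 0.0, 'joint_pos': array([1.18841091e+00, 3.14006304e-01, 4.49817734e-02, 1.30361109e+00,
       1.17029690e-05, 1.43122339e+00]), 'qvel': array([-5.76447191e-04,  4.08737248e-04, -5.29853336e-04, -1.17161598e-04,
       -6.53959594e-05,  5.71764650e-04]), 'tau': array([ 4.44902826e-04, -4.80622709e+01,  2.98536408e+01,  1.91394106e-02,
       -9.48730826e-05, -5.00387486e-06]), 'tcp_pos': array([0.13804641, 0.55765341, 0.23040667]), 'orientation': array([-2.42946894e-04,  1.21108170e-01,  9.92638890e-01, -8.86996170e-04]), 'wrist_force': array([-0.00297772,  0.24646942, -0.78367527]), 'ft_torque': array([-0.02144893, -0.00400265,  0.06970365]), 'grip_force': 0.0, 'finger_gap': 0.08508330422641894}
side [('fovy', 51.46402237721391), ('cx', 314.6146301850682), ('cy', 202.66753045588194), ('extrinsics', array([[ 0.87459806, -0.48484056,  0.00280209, -0.4044223 ],
       [ 0.30602506,  0.55649916,  0.77243598, -0.25911726],
       [-0.37606766, -0.6747135 ,  0.63508645, -0.80712624],
       [ 0.        ,  0.        ,  0.        ,  1.        ]])), ('shot', 1)]
side filter_c
[... 1107 characters left out ...]
]
top filter_centre [0.517 0.178 0.113] 0.5 [270. 197.]
top filter_centre [ 0.398 -0.231 -0.002] 0.46 [415. 241.]
top filter_tip [0.627 0.263 0.001] 0.53 [246. 163.]
top port_mouth [ 0.364 -0.018  0.075] 0.9 [343. 255.]
top manifold [ 0.363 -0.022 -0.002] 0.75 [344. 253.]
top manifold [ 0.523 -0.015  0.   ] 0.66 [341. 198.]
top stand [ 0.523  0.234 -0.001] 0.77 [256. 198.]
top blank_top [0.532 0.286 0.068] 0.46 [233. 193.]
top sanding_block [ 0.398 -0.234 -0.001] 0.82 [416. 241.]
top sanding_block [ 0.4    0.147 -0.002] 0.42 [285. 240.]
top brush_1 [0.62  0.121 0.001] 0.59 [295. 165.]
top strip_stack [ 0.402  0.147 -0.001] 0.83 [285. 240.]
top strip_stack [0.516 0.176 0.112] 0.33 [271. 198.]
```

```bash
python3 - <<'E'
import cv2
a=cv2.imread('pics/side1.png')[90:300,210:410];b=cv2.imread('pics/top1.png')[120:290,200:440]
cv2.imwrite('pics/c1.png',cv2.resize(a,None,fx=2.85,fy=2.85,interpolation=3))
cv2.imwrite('pics/c2.png',cv2.resize(b,None,fx=3.3,fy=3.3,interpolation=3))
E
```

```text
(no output)
```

View pics/side1.png

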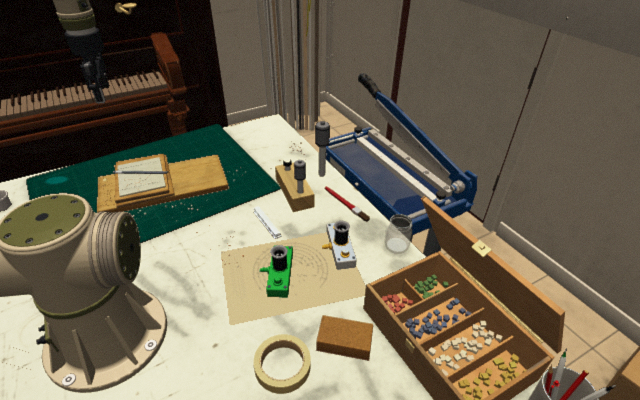

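View pics/c1.png

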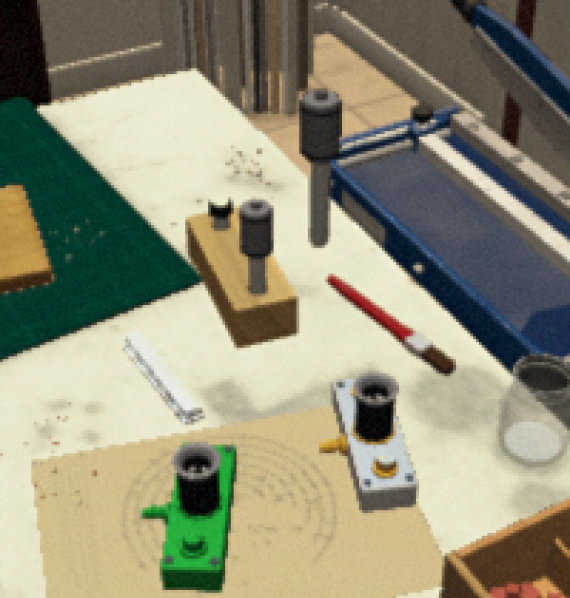

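View pics/c2.png

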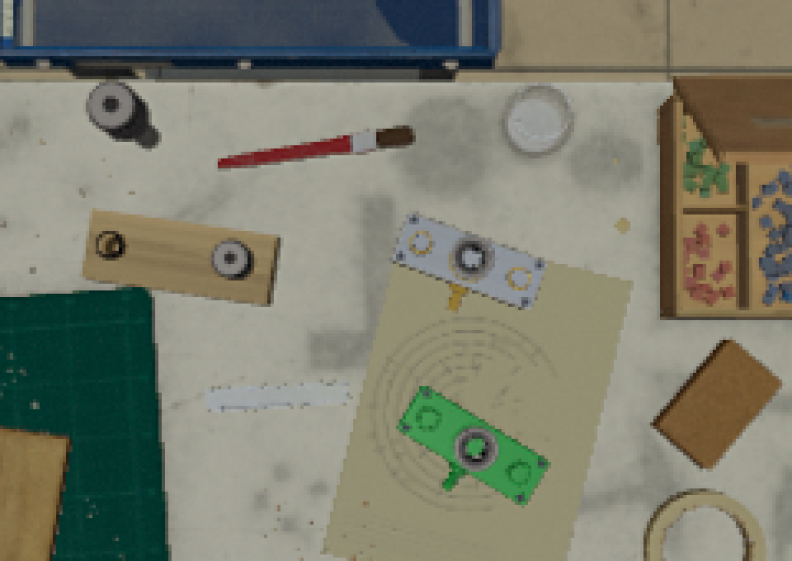

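Candidates for the filter are the free-standing one at side (322,134), whose centre is about 0.137 m up, so it is the bigger one, and the one in the stand at side (300,168), top (270,198), centre about 0.113 m. The one in the stand is meant, since it is smaller and parked there. For the manifold, the green one at top (343,255) is the look-alike, and the aluminium one at top (342,198) is meant. The crops confirm both.

```bash
cat >> h.py <<'E'
from scipy.spatial.transform import Rotation as R
def tri(pairs):
    A=np.zeros((3,3));b=np.zeros(3);L=[]
    for p,u,v in pairs:
        o,d=ray(p,u,v);d/=np.linalg.norm(d);M=np.eye(3)-np.outer(d,d);A+=M;b+=M@o;L.append((o,M))
    X=np.linalg.solve(A,b);return X,[np.linalg.norm(M@(X-o))*1e3 for o,M in L]
def tool(s): 
    q=s['orientation'];return R.from_quat(np.r_[q[1:],q[0]]).as_matrix()
def delta(s,X): return np.round(tool(s).T@(np.array(X)-s['tcp_pos'])*1e3,1)
E
python3 - <<'E'
from h import *
s=env.read_camera('side');t=env.read_camera('top')
print('spigot',tri([(s,300.5,161.6),(t,270,198.2)]),at_z(t,270,198.2,.141))
print('rim',tri([(s,342.3,226.1),(t,343.3,198.2)]),at_z(t,343.3,198.2,.075))
for n,p in(('side',s),('top',t)):
  for th in('filter_centre','port_mouth'):
    for r in env.regions_of(th,p):
        v,u=np.nonzero(r['mask']);print(n,th,round(r['confidence'],2),u.min(),u.max(),v.min(),v.max(),u.mean(),v.mean())
    for r in env.landmark_of(th,p): print(n,th,np.round(r['centre'],4),round(r['confidence'],2))
st=env.get_state();print(delta(st,(.516,.178,.18)),R.from_matrix(tool(st)).as_matrix())
E
```

```text
spigot (array([0.5154654 , 0.17453623, 0.13752426]), [np.float64(2.7530661832498025), np.float64(2.753066183249937)]) [0.51275103 0.17533488 0.141     ]
rim (array([ 0.52026344, -0.01942134,  0.0742412 ]), [np.float64(2.6564166314832773), np.float64(2.6564166314833675)]) [ 0.51789428 -0.01805852  0.075     ]
side filter_centre 0.9 315 330 121 176 321.75468483816013 144.66609880749573
side filter_centre 0.57 294 305 160 192 299.5 173.58552631578948
side filter_centre [0.6307 0.2653 0.1417] 0.98
side filter_centre [0.5134 0.1786 0.114 ] 0.69
side port_mouth 0.86 322 356 221 269 340.2074418604651 244.68837209302325
side port_mouth 0.62 260 292 245 297 278.7756302521008 270.8764705882353
side port_mouth [ 0.3596 -0.0189  0.0741] 0.94
side port_mouth [ 0.5231 -0.0157  0.0783] 0.59
top filter_centre 0.78 227 248 145 164 236.94498381877023 154.54692556634305
top filter_centre 0.59 265 277 193 204 270.76666666666665 198.50833333333333
top filter_centre 0.56 268 324 158 170 299.608 164.148
top filter_centre 0.15 320 364 185 212 341.7231638418079 199.32909604519773
top filter_centre [0.6319 0.2647 0.1358] 0.84
top filter_centre [0.5162 0.1769 0.1126] 0.53
top port_mouth 0.83 321 365 237 272 342.5673575129534 255.25
top port_mouth 0.67 320 364 185 213 341.3921832884097 199.29514824797843
top port_mouth [ 0.5187 -0.0166  0.0785] 0.71
top port_mouth [ 0.3646 -0.0157  0.0768] 0.61
[-458.1 -278.2   51.3] [[-9.70677303e-01  2.40386300e-01  1.36707994e-05]
 [ 2.40386300e-01  9.70677303e-01  3.03895533e-05]
 [-5.96470237e-06  3.27847226e-05 -9.99999999e-01]]
```

Request:
move_arm --targets '[[[-55,-33,0],[0,0,0],-1],[[-105,-65,0],[0,0,0],-1],[[-158,-98,0],[0,0,0],-1],[[-210,-130,0],[0,0,0],-1],[[-262,-162,0],[0,0,0],-1]]'

```text
clock: 2.12
tcp_pos: [0.3548, 0.3365, 0.2316]
orientation: [0.0, 0.121, 0.993, 0.0]
wrist_force: [0.6, 0.2, 0.2]
finger_gap: 0.0853
grip_force: 0.0
```

Request:
move_arm --targets '[[[-50,-30,0],[0,0,0],-1],[[-100,-60,0],[0,0,0],-1],[[-150,-88,0],[0,0,0],-1],[[-193,-115,20],[0,0,0],-1],[[-193,-115,20],[0,0,0],-1]]'

```text
clock: 2.75
tcp_pos: [0.5148, 0.1771, 0.2095]
orientation: [-0.001, 0.124, 0.992, -0.001]
wrist_force: [-1.4, 0.3, -0.1]
finger_gap: 0.0855
grip_force: 0.0
```

```bash
python3 - <<'E'
from h import *
st=env.get_state();print(st['clock'],st['tcp_pos'],st['wrist_force'],delta(st,(.515,.176,.092)))
s=env.read_camera('side');t=env.read_camera('top')
for n,p in(('side',s),('top',t)):
    print(n,'tcp at',proj(p,st['tcp_pos']))
a=cv2.resize(s['pixels'][80:220,220:380],None,fx=3,fy=3);b=cv2.resize(t['pixels'][130:270,190:350],None,fx=3,fy=3)
cv2.imwrite('pics/d1.png',cv2.resize(np.hstack([a,b])[:,:,::-1],(800,350)))
E
```

```text
2.75 [0.51477326 0.17707687 0.20946423] [-1.38142113  0.27583687 -0.14624629] [ -0.7  -0.8 117.5]
side tcp at [298.02267783 135.93054173]
top tcp at [265.88514112 195.36466039]
```

View pics/d1.png

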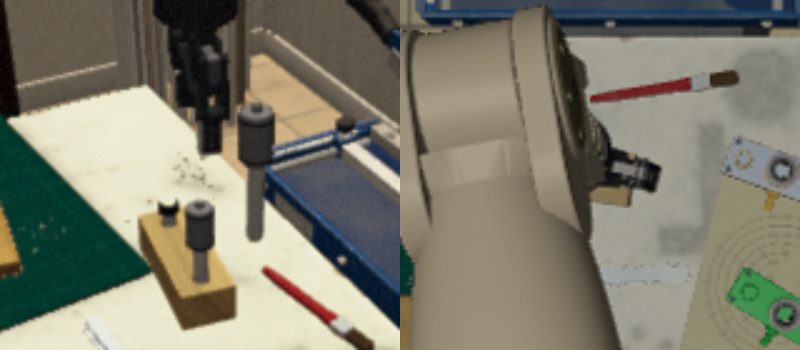

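The gripper is above the filter in the stand (side TCP 298,136, filter 299,168), so I'm descending.

Request:
move_arm --targets '[[[0,-1,40],[0,0,0],-1],[[0,-1,80],[0,0,0],-1],[[0,-1,105],[0,0,0],-1],[[0,-1,117],[0,0,0],-1],[[0,-1,117],[0,0,0],-1]]' --squeeze 20

```text
clock: 3.48
tcp_pos: [0.5124, 0.1797, 0.0944]
orientation: [-0.0, 0.12, 0.993, -0.0]
wrist_force: [0.9, -0.9, -0.4]
finger_gap: 0.0852
grip_force: 0.0
```

Request:
move_arm --targets '[[[0,0,0],[0,0,0],0],[[0,0,0],[0,0,0],0.5],[[0,0,0],[0,0,0],1],[[0,0,0],[0,0,0],1],[[0,0,0],[0,0,0],1]]' --squeeze 20

```text
clock: 4.1
tcp_pos: [0.5137, 0.1788, 0.095]
orientation: [0.001, 0.121, 0.993, 0.0]
wrist_force: [-0.7, -1.0, 6.2]
finger_gap: 0.0295
grip_force: 20.4
```

Request:
move_arm --targets '[[[0,0,0],[0,0,0],1],[[0,0,0],[0,0,0],1]]' --squeeze 90

```text
clock: 4.35
tcp_pos: [0.5137, 0.1788, 0.0953]
orientation: [0.001, 0.121, 0.993, 0.0]
wrist_force: [-0.8, -1.6, 7.2]
finger_gap: 0.0285
grip_force: 88.1
```

Request:
move_arm --targets '[[[0,0,-10],[0,0,0],1],[[0,0,-40],[0,0,0],1],[[0,0,-70],[0,0,0],1],[[0,0,-90],[0,0,0],1],[[0,0,-90],[0,0,0],1]]'

```text
clock: 4.97
tcp_pos: [0.514, 0.1792, 0.1858]
orientation: [0.001, 0.121, 0.993, 0.001]
wrist_force: [0.6, -0.7, -2.1]
finger_gap: 0.0282
grip_force: 89.5
```

```bash
python3 - <<'E'
from h import *
for i in range(3):
    st=env.get_state();print(st['clock'],st['tcp_pos'],st['wrist_force'],st['ft_torque'],st['finger_gap'])
    s=env.read_camera('side')
print(delta(st,(.520,-.018,.186)))
t=env.read_camera('top')
for n,p in(('side',s),('top',t)):
  for th in('filter_centre','filter_tip','port_mouth'):
    for r in env.landmark_of(th,p): print(n,th,np.round(r['centre'],4),round(r['confidence'],2))
cv2.imwrite('pics/e1.png',cv2.resize(s['pixels'][60:260,220:420],None,fx=3,fy=3)[:,:,::-1])
E
```

```text
4.975 [0.51402126 0.17920373 0.18578445] [ 0.56451981 -0.71495025 -2.09911773] [ 0.00514744 -0.03902925  0.03271316] 0.028176639712727325
5.025 [0.5132637  0.17902749 0.18441876] [-0.78191095 -0.33276386 -3.19452424] [-0.0177203  -0.01181629  0.03901249] 0.028134737554321176
5.075 [0.51263119 0.17890982 0.18355875] [ 0.34039068  0.21650227 -1.92300258] [0.0195777  0.03321732 0.0524826 ] 0.028444915456572562
[ -54.5 -189.4   -2.5]
side filter_centre [0.6317 0.2662 0.1363] 0.77
side filter_centre [0.5094 0.1798 0.2007] 0.71
side filter_tip [0.6306 0.2689 0.0035] 0.7
side filter_tip [0.5148 0.1803 0.0923] 0.6
side port_mouth [ 0.3633 -0.0201  0.0736] 0.83
side port_mouth [ 0.5234 -0.0189  0.0778] 0.74
top port_mouth [ 0.3641 -0.0176  0.0773] 0.92
top port_mouth [ 0.5196 -0.0167  0.0773] 0.61
```

View pics/e1.png

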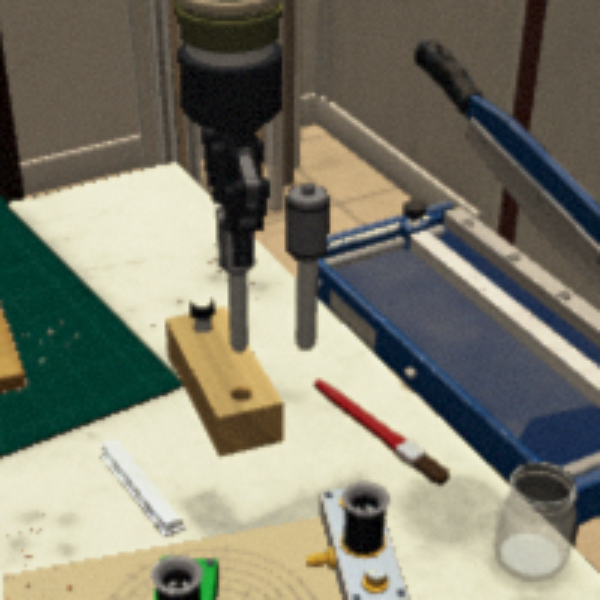

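The filter is lifted and upright (tip at crop 240,348), the stand hole is empty, and the blanking plug hasn't moved. Next, over to the port.

Request:
move_arm --targets '[[[-12,-42,-10],[0,0,0],1],[[-26,-90,-15],[0,0,0],1],[[-40,-138,-15],[0,0,0],1],[[-50,-175,-15],[0,0,0],1],[[-54,-189,-10],[0,0,0],1]]'

```text
clock: 6.1
tcp_pos: [0.5204, -0.0195, 0.1945]
orientation: [0.001, 0.122, 0.992, -0.0]
wrist_force: [-0.3, 0.1, -2.0]
finger_gap: 0.0282
grip_force: 89.6
```

Request:
move_arm --targets '[[[0,0,0],[0,0,0],1],[[0,0,0],[0,0,0],1],[[0,0,0],[0,0,0],1]]'

```text
clock: 6.48
tcp_pos: [0.52, -0.0163, 0.1943]
orientation: [-0.0, 0.12, 0.993, 0.0]
wrist_force: [0.1, 0.9, -2.0]
finger_gap: 0.0281
grip_force: 89.6
```

```bash
python3 - <<'E'
from h import *
for i in range(3):
    st=env.get_state();print(st['clock'],st['tcp_pos'],st['orientation'],st['wrist_force'],delta(st,(.5205,-.0175,.161)))
    s=env.read_camera('side')
t=env.read_camera('top')
for n,p in(('side',s),('top',t)):
  print('tip predicted',n,proj(p,st['tcp_pos']-[0,0,.086]),'mouth predicted',proj(p,(.5205,-.0175,.075)))
  for th in('filter_tip','port_mouth'):
    for r in env.landmark_of(th,p): print(n,th,np.round(r['centre'],4),round(r['confidence'],2),proj(p,r['centre']))
a=cv2.resize(s['pixels'][150:270,290:390],None,fx=4,fy=4);b=cv2.resize(t['pixels'][140:260,290:390],None,fx=4,fy=4)
cv2.imwrite('pics/f1.png',np.hstack([a,b])[:,:,::-1])
E
```

```text
6.475 [ 0.52003139 -0.01627582  0.1943262 ] [-2.53989944e-05  1.20174505e-01  9.92752768e-01  1.72005402e-04] [ 0.10748945  0.94530405 -2.00399397] [-0.8 -1.1 33.3]
6.525 [ 0.52007658 -0.01636416  0.19435074] [2.73569670e-05 1.20203168e-01 9.92749302e-01 1.44802286e-04] [-0.02523593  0.1412711  -1.60399104] [-0.7 -1.  33.4]
6.575 [ 0.52006988 -0.01649862  0.19437782] [5.03653030e-05 1.20274426e-01 9.92740676e-01 1.02331653e-04] [-0.5536231  -0.21166248 -1.8334637 ] [-0.7 -0.9 33.4]
tip predicted side [341.02778452 214.103583  ] mouth predicted [340.78658158 225.38060953]
side filter_tip [ 0.5259 -0.0148  0.1028] 0.52 [342.73381606 214.72381364]
side port_mouth [ 0.5234 -0.0172  0.0806] 0.96 [341.91062175 223.06307612]
side port_mouth [ 0.3621 -0.0193  0.074 ] 0.88 [277.89156635 250.53460714]
tip predicted top [343.3606306  196.49683026] mouth predicted [343.09573922 197.25407258]
top filter_tip [0.6285 0.2643 0.0018] 0.8 [245.83644618 162.1910971 ]
```

View pics/f1.png

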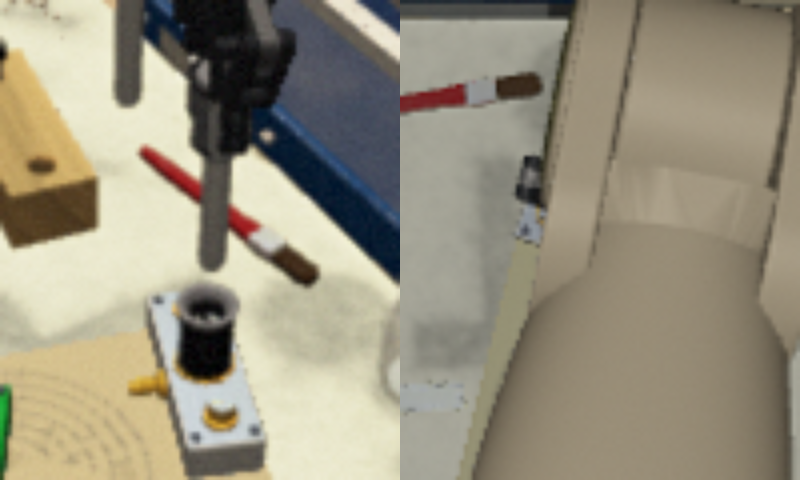

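In the side view the tip is at (343,215) and the mouth at (342,226), so they line up within about 2 mm. I'm descending slowly and watching the lateral force.

Request:
move_arm --targets '[[[0,0,12],[0,0,0],1],[[0,0,24],[0,0,0],1],[[0,0,30],[0,0,0],1],[[0,0,34],[0,0,0],1],[[0,0,36],[0,0,0],1]]'

```text
clock: 7.5
tcp_pos: [0.52, -0.0175, 0.158]
orientation: [-0.0, 0.121, 0.993, 0.0]
wrist_force: [0.2, 0.4, -2.2]
finger_gap: 0.028
grip_force: 89.6
```

Request:
move_arm --targets '[[[0,0,1],[0,0,0],1],[[0,0,2],[0,0,0],1],[[0,0,3],[0,0,0],1],[[0,0,4],[0,0,0],1]]'

```text
clock: 8.0
tcp_pos: [0.5201, -0.0174, 0.1544]
orientation: [0.0, 0.121, 0.993, 0.0]
wrist_force: [-0.4, 0.7, -1.6]
finger_gap: 0.0278
grip_force: 89.6
```

Request:
move_arm --targets '[[[0,0,1.5],[0,0,0],1],[[0,0,3],[0,0,0],1],[[0,0,4.5],[0,0,0],1],[[0,0,6],[0,0,0],1]]'

```text
clock: 8.5
tcp_pos: [0.5199, -0.0173, 0.1481]
orientation: [-0.0, 0.121, 0.993, 0.0]
wrist_force: [-0.4, 2.3, -1.3]
finger_gap: 0.0283
grip_force: 89.6
```

Request:
move_arm --targets '[[[0,0,1],[0,0,0],1],[[0,0,2],[0,0,0],1],[[0,0,3],[0,0,0],1]]'

```text
clock: 8.88
tcp_pos: [0.5202, -0.0173, 0.1456]
orientation: [0.0, 0.121, 0.993, 0.0]
wrist_force: [-1.0, 2.7, 3.1]
finger_gap: 0.0281
grip_force: 90.1
```

Request:
move_arm --targets '[[[0,1,1],[0,0,0],1],[[0,1,2],[0,0,0],1],[[0,1,3],[0,0,0],1]]'

```text
clock: 9.25
tcp_pos: [0.5207, -0.0166, 0.1439]
orientation: [0.001, 0.121, 0.993, -0.0]
wrist_force: [-4.5, 2.5, 15.1]
finger_gap: 0.028
grip_force: 91.1
```

Request:
move_arm --targets '[[[0,0,1],[0,0,0],1],[[0,0,2],[0,0,0],1],[[0,0,3],[0,0,0],1]]'

```text
clock: 9.62
tcp_pos: [0.5208, -0.0167, 0.1409]
orientation: [0.001, 0.121, 0.993, -0.0]
wrist_force: [-2.9, 1.5, 10.7]
finger_gap: 0.0284
grip_force: 90.9
```

Request:
move_arm --targets '[[[0,0,1],[0,0,0],1],[[0,0,2],[0,0,0],1],[[0,0,3],[0,0,0],1]]'

```text
clock: 10.0
tcp_pos: [0.521, -0.0168, 0.1383]
orientation: [0.001, 0.121, 0.993, -0.0]
wrist_force: [-4.5, 1.8, 14.0]
finger_gap: 0.0283
grip_force: 91.2
```

Request:
move_arm --targets '[[[1,0.5,1],[0,0,0],1],[[1,0.5,2],[0,0,0],1],[[1,0.5,3],[0,0,0],1]]'

```text
clock: 10.38
tcp_pos: [0.5207, -0.0164, 0.1355]
orientation: [0.002, 0.121, 0.993, -0.001]
wrist_force: [-3.2, 0.3, 14.8]
finger_gap: 0.0281
grip_force: 91.2
```

Request:
move_arm --targets '[[[0,0,1],[0,0,0],1],[[0,0,2],[0,0,0],1],[[0,0,3],[0,0,0],1]]'

```text
clock: 10.75
tcp_pos: [0.5207, -0.0164, 0.1325]
orientation: [0.002, 0.121, 0.993, -0.001]
wrist_force: [-3.4, 1.0, 13.2]
finger_gap: 0.0282
grip_force: 91.2
```

Request:
move_arm --targets '[[[0,0,0.7],[0,0,0],1],[[0,0,1.3],[0,0,0],1],[[0,0,2],[0,0,0],1]]'

```text
clock: 11.12
tcp_pos: [0.5206, -0.0164, 0.1304]
orientation: [0.002, 0.121, 0.993, -0.001]
wrist_force: [-2.6, 0.9, 12.8]
finger_gap: 0.0277
grip_force: 91.2
```

Request:
move_arm --targets '[[[0.7,0,0.7],[0,0,0],1],[[0.7,0,1.4],[0,0,0],1],[[0.7,0,2],[0,0,0],1]]'

```text
clock: 11.5
tcp_pos: [0.5203, -0.0163, 0.1285]
orientation: [0.002, 0.121, 0.993, -0.001]
wrist_force: [-3.1, 0.7, 12.7]
finger_gap: 0.0276
grip_force: 91.2
```

Request:
move_arm --targets '[[[0,0,0.6],[0,0,0],1],[[0,0,1.2],[0,0,0],1],[[0,0,1.7],[0,0,0],1]]'

```text
clock: 11.88
tcp_pos: [0.5203, -0.0163, 0.1267]
orientation: [0.002, 0.121, 0.993, -0.001]
wrist_force: [-2.8, 0.5, 13.1]
finger_gap: 0.0283
grip_force: 91.1
```

Request:
move_arm --targets '[[[0,0,0.7],[0,0,0],1],[[0,0,1.4],[0,0,0],1],[[0,0,2],[0,0,0],1]]'

```text
clock: 12.25
tcp_pos: [0.5203, -0.0163, 0.1247]
orientation: [0.002, 0.121, 0.993, -0.001]
wrist_force: [-3.3, 0.3, 12.8]
finger_gap: 0.0282
grip_force: 91.1
```

Request:
move_arm --targets '[[[0,0,0.7],[0,0,0],1],[[0,0,1.4],[0,0,0],1],[[0,0,2],[0,0,0],1]]'

```text
clock: 12.62
tcp_pos: [0.5203, -0.0163, 0.1228]
orientation: [0.002, 0.121, 0.993, -0.001]
wrist_force: [-1.6, 1.0, 12.9]
finger_gap: 0.0283
grip_force: 91.2
```

Request:
move_arm --targets '[[[0,0,0.7],[0,0,0],1],[[0,0,1.4],[0,0,0],1],[[0,0,2],[0,0,0],1]]'

```text
clock: 13.0
tcp_pos: [0.5203, -0.0163, 0.1207]
orientation: [0.002, 0.121, 0.993, -0.001]
wrist_force: [-2.1, 1.1, 12.2]
finger_gap: 0.0279
grip_force: 91.2
```

Request:
move_arm --targets '[[[0,0,0.7],[0,0,0],1],[[0,0,1.4],[0,0,0],1],[[0,0,2],[0,0,0],1]]'

```text
clock: 13.38
tcp_pos: [0.5203, -0.0163, 0.1187]
orientation: [0.002, 0.121, 0.993, -0.001]
wrist_force: [-4.0, 0.8, 12.1]
finger_gap: 0.028
grip_force: 91.2
```

Request:
move_arm --targets '[[[0,0,0.7],[0,0,0],1],[[0,0,1.4],[0,0,0],1],[[0,0,2],[0,0,0],1]]'

```text
clock: 13.75
tcp_pos: [0.5203, -0.0164, 0.1167]
orientation: [0.002, 0.121, 0.993, -0.001]
wrist_force: [-2.5, 2.1, 13.5]
finger_gap: 0.0281
grip_force: 91.2
```

Request:
move_arm --targets '[[[0,0,0.7],[0,0,0],1],[[0,0,1.4],[0,0,0],1],[[0,0,2],[0,0,0],1]]'

```text
clock: 14.12
tcp_pos: [0.5203, -0.0163, 0.1147]
orientation: [0.002, 0.121, 0.993, -0.001]
wrist_force: [-3.4, 0.3, 12.6]
finger_gap: 0.0281
grip_force: 91.1
```

Request:
move_arm --targets '[[[0,0,0.7],[0,0,0],1],[[0,0,1.4],[0,0,0],1],[[0,0,2],[0,0,0],1]]'

```text
clock: 14.5
tcp_pos: [0.5203, -0.0164, 0.1127]
orientation: [0.002, 0.121, 0.993, -0.001]
wrist_force: [-2.6, 0.5, 12.3]
finger_gap: 0.028
grip_force: 91.1
```

Request:
move_arm --targets '[[[0,0,0.7],[0,0,0],1],[[0,0,1.4],[0,0,0],1],[[0,0,2],[0,0,0],1]]'

```text
clock: 14.88
tcp_pos: [0.5206, -0.0164, 0.1116]
orientation: [0.003, 0.121, 0.993, -0.001]
wrist_force: [-4.9, 0.7, 19.5]
finger_gap: 0.028
grip_force: 91.7
```

Valve felt: force rose from 12.6 to 19.5 N near TCP z 0.1125. I'll press on in small steps, to about 31 N in total.

Request:
move_arm --targets '[[[0,0,0.5],[0,0,0],1],[[0,0,1],[0,0,0],1],[[0,0,1.5],[0,0,0],1],[[0,0,1.5],[0,0,0],1]]'

```text
clock: 15.38
tcp_pos: [0.5208, -0.0164, 0.1109]
orientation: [0.003, 0.121, 0.993, -0.001]
wrist_force: [-5.6, 0.2, 23.0]
finger_gap: 0.0284
grip_force: 92.2
```

Request:
move_arm --targets '[[[0,0,0.5],[0,0,0],1],[[0,0,1],[0,0,0],1],[[0,0,1.5],[0,0,0],1],[[0,0,1.5],[0,0,0],1]]'

```text
clock: 15.88
tcp_pos: [0.5209, -0.0165, 0.1101]
orientation: [0.003, 0.121, 0.993, -0.001]
wrist_force: [-7.9, 2.1, 27.9]
finger_gap: 0.028
grip_force: 92.8
```

Request:
move_arm --targets '[[[0,0,0.4],[0,0,0],1],[[0,0,0.8],[0,0,0],1],[[0,0,0.8],[0,0,0],1],[[0,0,0.8],[0,0,0],1],[[0,0,0.8],[0,0,0],1]]'

```text
clock: 16.5
tcp_pos: [0.521, -0.0165, 0.1097]
orientation: [0.004, 0.121, 0.993, -0.001]
wrist_force: [-7.6, 2.3, 31.1]
finger_gap: 0.0282
grip_force: 93.1
```

Request:
move_arm --targets '[[[0,0,0],[0,0,0],1],[[0,0,0],[0,0,0],1],[[0,0,0],[0,0,0],1],[[0,0,0],[0,0,0],1]]'

```text
clock: 17.0
tcp_pos: [0.521, -0.0165, 0.1097]
orientation: [0.004, 0.121, 0.993, -0.001]
wrist_force: [-8.0, 1.1, 30.5]
finger_gap: 0.0281
grip_force: 93.1
```

Request:
move_arm --targets '[[[0.5,0,-1],[0,0,0],1],[[0.5,0,-2],[0,0,0],1],[[0.5,0,-2],[0,0,0],1]]' --squeeze 20

```text
clock: 17.38
tcp_pos: [0.5205, -0.0164, 0.11]
orientation: [0.003, 0.121, 0.993, -0.001]
wrist_force: [-3.6, 0.5, 18.6]
finger_gap: 0.0281
grip_force: 91.6
```

Request:
move_arm --targets '[[[0,0,0],[0,0,0],0.3],[[0,0,0],[0,0,0],-0.3],[[0,0,0],[0,0,0],-1],[[0,0,0],[0,0,0],-1],[[0,0,0],[0,0,0],-1]]'

```text
clock: 18.0
tcp_pos: [0.5182, -0.0155, 0.1065]
orientation: [-0.0, 0.121, 0.993, -0.0]
wrist_force: [-0.4, 0.3, 0.6]
finger_gap: 0.0857
grip_force: 0.0
```

```bash
python3 - <<'E'
from h import *
s=env.read_camera('side');st=env.get_state();print(st['clock'],st['tcp_pos'],st['wrist_force'],st['finger_gap'])
for r in env.landmark_of('filter_centre',s): print(np.round(r['centre'],4),r['confidence'])
a=s['pixels'][120:280,260:420]
cv2.imwrite('pics/g1.png',cv2.resize(a,None,fx=3.5,fy=3.5)[:,:,::-1])
E
```

```text
18.05 [ 0.5181466  -0.01551427  0.10651634] [-0.55426697  0.32025259  0.1640093 ] 0.08561811274096932
[0.6344 0.2645 0.1379] 0.68
[ 0.5185 -0.0154  0.1275] 0.53
```

View pics/g1.png

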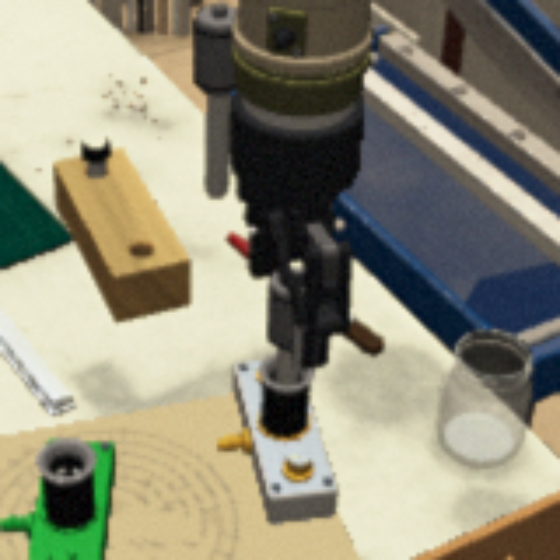

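The filter stands in the aluminium port (crop 285,340) and the fingers are open. I'm retreating straight up.

Request:
move_arm --targets '[[[0,0,-15],[0,0,0],-1],[[0,0,-45],[0,0,0],-1],[[0,0,-80],[0,0,0],-1],[[0,0,-115],[0,0,0],-1],[[0,0,-115],[0,0,0],-1]]'

```text
clock: 18.73
tcp_pos: [0.5204, -0.0159, 0.226]
orientation: [0.004, 0.121, 0.993, -0.0]
wrist_force: [0.5, 0.5, -0.4]
finger_gap: 0.0856
grip_force: 0.0
```

```bash
python3 - <<'E'
from h import *
s=env.read_camera('side');st=env.get_state();print(st['clock'],st['tcp_pos'],st['wrist_force'])
for r in env.landmark_of('filter_centre',s): print(np.round(r['centre'],4),r['confidence'])
cv2.imwrite('pics/g2.png',cv2.resize(s['pixels'][100:280,240:440],None,fx=3,fy=3)[:,:,::-1])
E
```

```text
18.775 [ 0.51941643 -0.01569564  0.22402509] [ 0.27555858 -0.01426592 -0.28688417]
[0.6323 0.2621 0.1402] 0.67
[ 0.5185 -0.0142  0.1291] 0.61
```

View pics/g2.png

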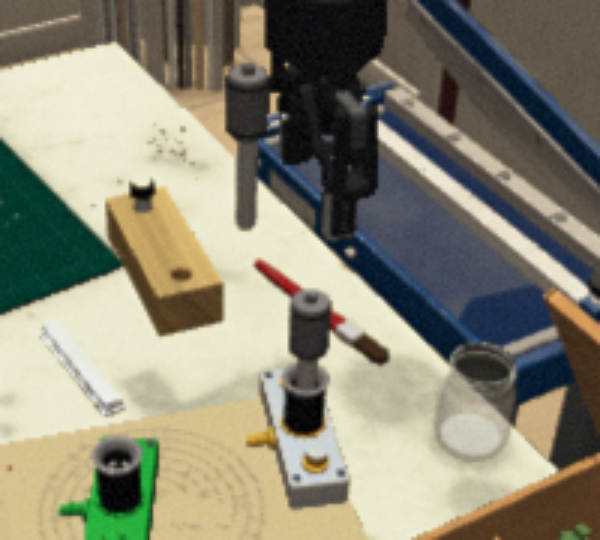

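The filter is upright and home (crop 310,325), the plug is still in the stand, and the bystanders visible in this view are where they were. Handing in.

```bash
python3 -c "
from workcell import env
print(env.hand_in())"
```

```text
the job is handed in; nothing more can be done
None
```

The job is handed in: the smaller filter stands home in the aluminium manifold's port, its valve was pressed with an estimated 18 N for about a second and then released, and the plug is still in the stand.

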